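# Clip down the lid of the lemon box, opposite sides in pairs

## Task

Lock the lid of the clear food box: with the fingertips press each of its four open clips down and in until it lies fully shut against the side of the box, opposite sides in turn so that the seal is drawn down evenly: first the long side nearest you, then the far long side, then the short end on your left, last the short end on your right. Press gently and leave the box standing where it is: do not pick it up, tip it or push it about, and leave the other things on the worktop alone.

Things in the scene. Friction and masses are not known exactly. Their poses are not given: they have to be found in the camera images.
- clip_box: Loose clear food box, 2 lemons inside, grey lid seated on it, 0.7 to 1.2 kg. Box 104 (x) x 150 (y) x 68 mm high; lid 110 x 156 mm, rim at 78 mm. Origin: centre of the underside; x from the near long side to the far one, y to the end on the robot's left. Mid-side on each of its 4 sides the lid has a dark grey clip, a flap 34 mm long, 3 mm thick, standing out at the start.
- clip_near (a joint): Clip on the long side nearest the robot (box -x), 66 mm wide. 0 rad = open, 10 degrees above level (start: 0 to 0.45); 1.75 = shut, along the box wall, outer face 5 mm out from the hinge. Stiff hinge: takes about 1 N near the free end, stays where left. Fold by pressing down 25 to 30 mm out from the hinge, then pushing the free end in, 25 to 30 mm below the hinge, to the stop.
- hinge_near (a point): Middle of the hinge line of the clip on the long side nearest the robot (box -x): fixed to the box at the lid's edge, 73 mm above its underside.
- tip_near (a point): Middle of the free end of the clip on the long side nearest the robot (box -x); moves with it, 32 mm from the hinge.
- clip_far (a joint): Clip on the long side away from the robot (box +x), 66 mm wide. 0 rad = open, 10 degrees above level (start: 0 to 0.45); 1.75 = shut, along the box wall, outer face 5 mm out from the hinge. Stiff hinge: takes about 1 N near the free end, stays where left. Fold by pressing down 25 to 30 mm out from the hinge, then pushing the free end in, 25 to 30 mm below the hinge, to the stop.
- hinge_far (a point): Middle of the hinge line of the clip on the long side away from the robot (box +x): fixed to the box at the lid's edge, 73 mm above its underside.
- tip_far (a point): Middle of the free end of the clip on the long side away from the robot (box +x); moves with it, 32 mm from the hinge.
- clip_left (a joint): Clip on the short end on the robot's left (box +y), 52 mm wide. 0 rad = open, 10 degrees above level (start: 0 to 0.45); 1.75 = shut, along the box wall, outer face 5 mm out from the hinge. Stiff hinge: takes about 1 N near the free end, stays where left. Fold by pressing down 25 to 30 mm out from the hinge, then pushing the free end in, 25 to 30 mm below the hinge, to the stop.
- hinge_left (a point): Middle of the hinge line of the clip on the short end on the robot's left (box +y): fixed to the box at the lid's edge, 73 mm above its underside.
- tip_left (a point): Middle of the free end of the clip on the short end on the robot's left (box +y); moves with it, 32 mm from the hinge.
- clip_right (a joint): Clip on the short end on the robot's right (box -y), 52 mm wide. 0 rad = open, 10 degrees above level (start: 0 to 0.45); 1.75 = shut, along the box wall, outer face 5 mm out from the hinge. Stiff hinge: takes about 1 N near the free end, stays where left. Fold by pressing down 25 to 30 mm out from the hinge, then pushing the free end in, 25 to 30 mm below the hinge, to the stop.
- hinge_right (a point): Middle of the hinge line of the clip on the short end on the robot's right (box -y): fixed to the box at the lid's edge, 73 mm above its underside.
- tip_right (a point): Middle of the free end of the clip on the short end on the robot's right (box -y); moves with it, 32 mm from the hinge.
- tape_roll: Bystander, loose: roll of brown tape lying flat, 104 mm across, 25 mm high. Origin: centre of its underside.
- marker: Bystander, loose: marker pen lying on the worktop, 135 mm long along its y, 16 mm thick. Origin: centre of its underside.
- spice_pot: Bystander, loose: spice jar with a green cap, 46 mm across, 106 mm high. Origin: centre of its underside.
- measure: Bystander, loose: steel measuring cup with a strap handle, 79 x 105 mm, 79 mm high. Origin: centre of its underside.
- fork: Bystander, loose: steel fork lying on the worktop, 193 mm long along its x, 15 mm high. Origin: centre of its underside.
- pepper: Bystander, loose: churn-shaped shaker, 64 mm across, 116 mm high. Origin: centre of its underside.

How it is judged:
By the outcome, as a careful person would: the job done as asked, in the order asked, and still so for the second after the job is handed in, with the robot touching nothing.
It also fails if it takes over 67 s, if anything falls off the work surface, if the arm or the gripper's body presses on something with over 40 N, if the wrist force passes 120 N, or if a joint passes its speed limit or range.

## Robot

A 6-joint arm with a two-finger parallel gripper is mounted at the origin on a cart in front of the work surface, level with it; the furniture and walls round the work are solid. World frame = base frame: x ahead of the robot, y to its left, z up, the work surface at z = 0. Lengths are in m, angles in rad, forces in N, time in s.
With the tool pointing down it reaches from about 0.225 to 0.875 m from the base axis. Payload 3.4 kg.
Tool frame: the origin (TCP) lies on the centre line of the jaws, within the pads' length; the fingertips stand 14 mm ahead of it and the grasp point (between the pads) lies 5 mm behind it; z points along the fingers, y is the line along which they close (so a half turn about z gives the same grasp; the last joint's range is limited). The gripper opens to 85 mm and grips with 20 to 120 N. Pads are 22 mm wide; open, the fingers measure 114 mm over their backs; the gripper's body (76 mm by 85 mm) begins 54 mm behind the grasp point. The pads swing forward as they close: fully open they stand 13 mm farther back than shut.
Start: joints at [-1.323, 0.276, 1.505, -0, 1.361, -0.121], TCP at [0.207, -0.536, 0.245] pointing down, gripper open.
Joint ranges: [-2.89, 2.89], [-0.75, 2.08], [0.22, 2.7], [-1.18, 4.32], [0.11, 2.71], [-2.7, 2.7]. Speed limits (rad/s): [2.57, 2.57, 3.14, 3.14, 3.14, 3.14].

## Interface

Orientations are given as a unit quaternion [w, x, y, z].
In Python, from rig import manip, eyes gives the robot as it stands.
- The arm moves only by the shell command python3 -m creep 'ROWS' [FORCE]. ROWS is JSON, a list of rows, each a list of 5 numbers: the opening, from 0 (shut) to 1 (fully open), then the shift along the tool's x, y, z normalised to -1 to 1, where 1 is 0.5 m, then the turn about the tool's z normalised to -1 to 1, where 1 is 360 degrees. In form: [[fingers, dx, dy, dz, spin], ...]. A call has 1 to 10 rows; each row is the pose to reach, as a shift and turn from the pose commanded when the call began, along the tool's axes at that moment, turning the shorter way round; what a row does not reach only later rows make up. A row lasts 1/10 s, in which the tool goes at most 50 mm and 8.59 degrees, less where a joint would pass 70% of its speed; a pose out of reach is approached as far as the arm can. A call with a number of a shift or a turn outside -1 to 1 is refused whole. A call with a gripper value outside its range is refused whole. The fingers move at their own pace and stop on an object; FORCE is the grip in N (left out, the last holds). Time passes only in rows, so rows that repeat a pose let the fingers close. It gives the time, the measured TCP pose, the force, the opening and the grip force at its end, in the units of the state.
- manip.get_state(): the state, without advancing time (a new reading comes with each control period).
- eyes.get_image(name): name is "scene" or "side" or "wrist"; returns a dict with "frame" (384x512x3 uint8, red, green, blue), "fx", "fy", "cx", "cy" (pixels), "R" (3x3) and "t" (3): a world point X has camera coordinates R X + t. Camera axes: x right, y down, z forward; pixel columns grow to the right and rows downward; lengths in m; the calibration is good to about 2 mm. A picture is of the moment at which its call begins. There is no depth.
- manip.sign_off(): hands the job in; it is judged then, once.
Trained networks look in the newest picture that a camera, given by its name, has taken for a name from the list of things; names that differ only in an ending like _2 or _b are one class to them, and where a whole thing is asked for, a point or a joint stands for the part that bears it (a point fixed in the world has none). Each returns a list of dicts, best first, with "confidence" (0 to 1); they miss things now and then, are a little off and sometimes report something else, mostly with a low value. They report only what shows in the picture. A call takes as long as a camera call.
- eyes.regions_of(camera, label): "mask" (384x512 bool, what is visible of it) and "bbox" ([left, top, right, bottom] in pixels, round what is visible of it).
- eyes.place_of(camera, label): "centre" ([column, row] in pixels: a listed point, or the origin of a listed thing).
The state is a dict: "clock": time; "qpos": joint angles; "qd": joint speeds; "effort": joint torques, N m; "position": TCP position; "ee_rot": TCP orientation; "contact_force": force on the tool from outside, world axes, zero at the start; "moment": the same for the moment, N m; "width": finger opening in m; "gripper_force": force on a finger pad.
Only numpy, scipy, OpenCV 4.12 (cv2) and the standard library are available. Lean on these libraries where they do the work, as an engineer would, in place of code of your own. Each camera call takes 0.05 s, during which the arm holds its last target. There are 200 camera calls.

## Working session

There is one attempt and no reset: what is moved stays moved. The work goes in short steps, Python scripts to look and compute and a shell command to move; the robot and the scene stay as the last step left them, time stands still between calls to the robot, and variables do not carry over. Pictures are saved under pics/ and viewed, at most 10 in all, crops included, and the job is handed in when it is done.

```bash
mkdir -p pics; ls; cat > h.py <<'E'
import numpy as np, cv2
from rig import manip, eyes
def look(n):
    im=eyes.get_image(n); P=dict(K=np.array([[im['fx'],0,im['cx']],[0,im['fy'],im['cy']],[0,0,1]]),R=np.array(im['R']),t=np.array(im['t']))
    P['P']=P['K']@np.c_[P['R'],P['t']]; P['f']=im['frame']; return P
def tri(A,a,B,b):
    X=cv2.triangulatePoints(A['P'],B['P'],np.array(a,float).reshape(2,1),np.array(b,float).reshape(2,1)); return (X[:3]/X[3]).ravel()
def proj(A,X): u=A['P']@np.r_[X,1]; return u[:2]/u[2]
def plane(A,a,z):
    d=A['R'].T@np.linalg.inv(A['K'])@np.r_[a,1]; c=-A['R'].T@A['t']; return c+d*(z-c[2])/d[2]
E
python3 - <<'E'
from h import *
s=manip.get_state(); print({k:np.round(v,3) for k,v in s.items()})
V={n:look(n) for n in('scene','side','wrist')}
im=np.vstack([V['scene']['f'],V['side']['f']])
cv2.imwrite('pics/a.png',cv2.cvtColor(V['scene']['f'],cv2.COLOR_RGB2BGR));cv2.imwrite('pics/b.png',cv2.cvtColor(V['side']['f'],cv2.COLOR_RGB2BGR))
for n in ['clip_box']+[a+b for b in('near','far','left','right') for a in('hinge_','tip_')]+['tape_roll','marker','spice_pot','measure','fork','pepper']:
    r={}
    for c in('scene','side'):
        p=eyes.place_of(c,n); 
        if p: r[c]=p[0]['centre']; print(n,c,np.round(p[0]['centre']),round(p[0]['confidence'],2), end=' ')
    if len(r)==2: print(tri(V['scene'],r['scene'],V['side'],r['side']).round(3))
    else: print([plane(V[c],r[c],0).round(3) for c in r])
E
```

```text
pics
{'clock': np.float64(0.0), 'qpos': array([-1.323,  0.277,  1.506,  0.   ,  1.361, -0.121]), 'qd': array([ 0.001, -0.001, -0.001,  0.001,  0.   , -0.001]), 'effort': array([ 0.0000e+00, -4.1678e+01, -2.4581e+01, -0.0000e+00,  1.1000e-02,
       -0.0000e+00]), 'position': array([ 0.207, -0.536,  0.244]), 'ee_rot': array([-0.001,  0.983,  0.183, -0.   ]), 'contact_force': array([0.746, 0.35 , 0.429]), 'moment': array([ 0.001,  0.002, -0.031]), 'gripper_force': np.float64(0.0), 'width': np.float64(0.085)}
clip_box scene [269. 207.] 0.61 clip_box side [274. 214.] 0.91 [ 0.481 -0.204  0.013]
hinge_near scene [257. 197.] 0.96 hinge_near side [271. 206.] 0.89 [ 0.469 -0.156  0.077]
tip_near side [270. 208.] 0.41 [array([ 0.531, -0.251,  0.   ])]
hinge_far scene [280. 185.] 0.58 hinge_far side [276. 189.] 0.74 [ 0.505 -0.259  0.068]
tip_far scene [284. 179.] 0.55 tip_far side [276. 187.] 0.43 [ 0.527 -0.29   0.062]
hinge_left scene [246. 178.] 0.64 hinge_left side [248. 193.] 0.84 [ 0.561 -0.17   0.085]
tip_left scene [238. 181.] 0.63 tip_left side [237. 194.] 0.66 [ 0.579 -0.146  0.079]
hinge_right scene [286. 200.] 0.76 hinge_right side [297. 201.] 0.56 [ 0.417 -0.228  0.076]
tip_right scene [293. 205.] 0.63 tip_right side [305. 202.] 0.64 [ 0.389 -0.235  0.075]
tape_roll scene [332. 218.] 0.93 [array([ 0.345, -0.355,  0.   ])]
marker scene [139. 224.] 0.59 marker side [156. 260.] 0.81 [0.609 0.181 0.016]
spice_pot scene [354. 199.] 0.83 [array([ 0.38, -0.47,  0.  ])]
measure scene [357. 179.] 0.8 [array([ 0.457, -0.548,  0.   ])]
fork scene [238. 178.] 0.69 fork side [228. 203.] 0.5 [ 0.667 -0.193  0.002]
pepper scene [331. 182.] 0.7 pepper side [309. 192.] 0.58 [ 0.498 -0.468 -0.015]
```

```bash
python3 -c "
import cv2,numpy as np
a=cv2.imread('pics/a.png')[130:270,180:400];b=cv2.imread('pics/b.png')[130:270,180:400]
cv2.imwrite('pics/c.png',np.vstack([cv2.resize(x,None,fx=2.1,fy=2.1,interpolation=2) for x in(a,b)]))"
```

```text
(no output)
```

View pics/c.png

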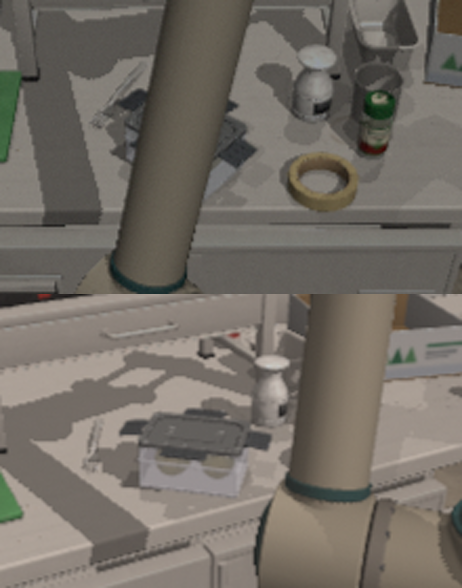

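View pics/a.png

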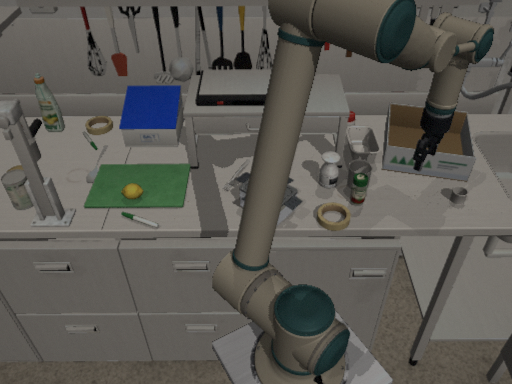

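```bash
cat >> h.py <<'E'
from scipy.spatial.transform import Rotation as Ro
def tool():
    s=manip.get_state(); q=s['ee_rot']; return Ro.from_quat([q[1],q[2],q[3],q[0]]).as_matrix(), np.array(s['position']), s
E
python3 - <<'E'
from h import *
R,p,s=tool(); W=look('wrist'); c=-W['R'].T@W['t']
print(R.round(3)); print('cam in tool',(R.T@(c-p)).round(3),'axis',(R.T@W['R'].T).round(3), W['K'][0])
print((R.T@(np.array([.485,-.207,.37])-p)).round(3))
E
```

```text
[[ 0.933  0.361  0.   ]
 [ 0.361 -0.933 -0.   ]
 [-0.     0.    -1.   ]]
cam in tool [ 0.084  0.    -0.129] axis [[ 0.001 -0.945 -0.327]
 [ 1.     0.001  0.   ]
 [-0.    -0.327  0.945]] [271.8347317   0.        257.2684092]
[ 0.378 -0.207 -0.125]
```

```bash
python3 -m creep '[[0,0,0,-0.2,0],[0,0.08,-0.04,-0.2,0],[0,0.8,-0.414,-0.2,0],[0,0.8,-0.414,-0.2,0],[0,0.8,-0.414,-0.2,0],[0,0.8,-0.414,-0.2,0],[0,0.8,-0.414,-0.2,0],[0,0.8,-0.414,-0.2,0],[0,0.8,-0.414,-0.2,0],[0,0.8,-0.414,-0.2,0]]' 20
python3 - <<'E'
from h import *
print(manip.get_state()['position'])
E
```

```text
clock: 2.7
position: [0.4954, -0.2102, 0.3451]
ee_rot: [0.0, 0.983, 0.183, 0.0]
contact_force: [0.3, -0.2, -0.7]
width: -0.0002
gripper_force: 0.0
[ 0.49539817 -0.21024559  0.34510341]
```

```bash
cat > m.py <<'E'
from h import *
import sys
def measure(cams,names):
    V={n:look(n) for n in cams}; out={}
    for n in names:
        out[n]={}
        for c in cams:
            p=eyes.place_of(c,n)
            if p: out[n][c]=(p[0]['centre'],p[0]['confidence'])
    return V,out
E
python3 - <<'E'
from m import *
N=['clip_box']+[a+b for b in('near','far','left','right') for a in('hinge_','tip_')]
V,o=measure(['wrist','scene'],N)
import pickle; pickle.dump((V,o),open('v1.pkl','wb'))
for n in N:
    w=o[n].get('wrist');s=o[n].get('scene')
    print(n,w and (np.round(w[0]),round(w[1],2),plane(V['wrist'],w[0],.075).round(3)), s and (np.round(s[0]),round(s[1],2)), w and s and tri(V['wrist'],w[0],V['scene'],s[0]).round(3))
cv2.imwrite('pics/d.png',cv2.cvtColor(V['wrist']['f'],cv2.COLOR_RGB2BGR))
E
```

```text
clip_box (array([256., 148.]), 0.56, array([ 0.507, -0.204,  0.075])) (array([268., 207.]), 0.7) [ 0.494 -0.209 -0.002]
hinge_near (array([220., 159.]), 0.78, array([ 0.471, -0.16 ,  0.075])) (array([260., 200.]), 0.95) [ 0.468 -0.162  0.069]
tip_near (array([197., 158.]), 0.61, array([ 0.46 , -0.128,  0.075])) (array([247., 203.]), 0.66) [ 0.465 -0.122  0.08 ]
hinge_far (array([294., 160.]), 0.94, array([ 0.51 , -0.264,  0.075])) (array([282., 182.]), 0.87) [ 0.507 -0.269  0.065]
tip_far (array([315., 157.]), 0.71, array([ 0.525, -0.292,  0.075])) (array([286., 181.]), 0.48) [ 0.523 -0.297  0.049]
hinge_left (array([313., 159.]), 0.72, array([ 0.522, -0.29 ,  0.075])) (array([249., 179.]), 0.68) [ 0.551 -0.203  0.091]
tip_left (array([255.,  77.]), 0.96, array([ 0.596, -0.168,  0.075])) (array([242., 180.]), 0.52) [ 0.596 -0.171  0.055]
hinge_right (array([255., 206.]), 0.66, array([ 0.419, -0.237,  0.075])) (array([285., 202.]), 0.83) [ 0.42  -0.23   0.068]
tip_right (array([253., 223.]), 0.63, array([ 0.391, -0.244,  0.075])) (array([299., 206.]), 0.54) [ 0.385 -0.251  0.067]
```

View pics/d.png

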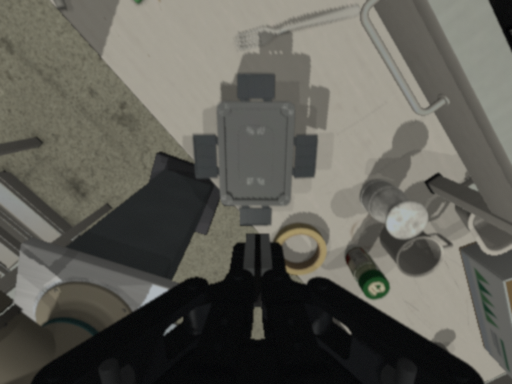

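```bash
cat >> m.py <<'E'
H={'near':(-1,0,.055),'far':(1,0,.055),'left':(0,1,.078),'right':(0,-1,.078)}
def bw(b,X):
    c,s=np.cos(b[2]),np.sin(b[2]); return np.array([b[0]+c*X[0]-s*X[1],b[1]+s*X[0]+c*X[1],X[2]])
def pt(b,k,r=0,th=0,lat=0):
    nx,ny,d=H[k]; e=np.radians(10)-th; d=d+r*np.cos(e); return bw(b,(nx*d-ny*lat,ny*d+nx*lat,.073+r*np.sin(e)))
E
python3 - <<'E'
from m import *
import pickle; from scipy.optimize import least_squares
V,o=pickle.load(open('v1.pkl','rb')); W=V['wrist']
def res(b):
    r=[]
    for k in H:
        for c,sg in(('wrist',1.5),('scene',3)):
            for a,q in(('hinge_',0),('tip_',.032)):
                if c in o[a+k]: r+=list((proj(V[c],pt(b,k,q,.2))-o[a+k][c][0])/sg)
    return np.array(r)
f=least_squares(res,[.49,-.21,-1.19],loss='soft_l1'); b=f.x; print(b.round(4)); print(res(b).round(1))
S=5;x0,y0=185,65
im=cv2.resize(cv2.cvtColor(W['f'],cv2.COLOR_RGB2BGR)[y0:y0+120+45,x0:x0+145],None,fx=S*.72,fy=S*.72,interpolation=2);S*=.72
def P(X): return tuple(int(v) for v in (proj(W,X)-[x0-.5,y0-.5])*S)
q=[P(bw(b,(i*.055,j*.078,.078))) for i,j in((1,1),(1,-1),(-1,-1),(-1,1))]
for i in range(4): cv2.line(im,q[i],q[(i+1)%4],(0,0,255),1)
for k in H:
    w=.033 if k in('near','far') else .026
    q=[P(pt(b,k,r,.2,l)) for r,l in((0,w),(.034,w),(.034,-w),(0,-w))]
    for i in range(4): cv2.line(im,q[i],q[(i+1)%4],(0,255,0),1)
cv2.imwrite('pics/e.png',im)
E
```

```text
[ 0.491  -0.2102 -1.2133]
[ -0.3  -0.8   0.9  -0.4  -0.7  -0.4   1.2   0.6  -0.9  -0.6  -1.1   1.3
  -0.9  -0.5  -0.2  -1.6 -37.8 -36.4   1.4   2.    0.3   0.2  -0.   -1.3
   0.1   0.3   1.4   1.4   1.2  -0.6  -0.5  -0.5]
```

View pics/e.png

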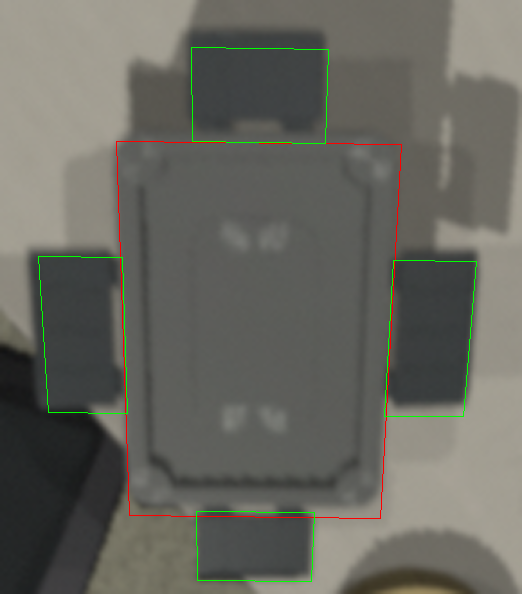

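The lid and its four clips show clearly in the wrist view, and the fit only needs about 3 mm more along box +y. That puts the TCP almost exactly over the box centre with its axes aligned. Near is tool -y, far +y, left +x and right -x.

```bash
cat > chk.py <<'E'
from h import *
R,p,s=tool(); f=R.T@np.array(s['contact_force']); print('t',round(float(s['clock']),2),'off_mm',((R.T@(p-np.array([.4954,-.2102,.3451])))*1e3).round(1),'F',f.round(2))
a=sys.argv[1:] if (sys:=__import__('sys')) else 0
if a: sys.exit(abs(f[int(a[0])])>float(a[1]))
E
python3 -m creep '[[0,0,-0.1,0,0],[0,0,-0.186,0,0],[0,0,-0.186,0.1,0],[0,0,-0.186,0.2,0],[0,0,-0.186,0.3,0],[0,0,-0.186,0.4,0],[0,0,-0.186,0.46,0],[0,0,-0.186,0.49,0],[0,0,-0.186,0.49,0]]' >/dev/null; python3 chk.py 2 2.5 &&
python3 -m creep '[[0,0,0,0.01,0],[0,0,0,0.02,0],[0,0,0,0.03,0],[0,0,0,0.03,0]]'>/dev/null; python3 chk.py 2 6 &&
python3 -m creep '[[0,0,0,0.01,0],[0,0,0,0.02,0],[0,0,0,0.03,0],[0,0,0,0.04,0],[0,0,0,0.05,0],[0,0,0,0.05,0]]'>/dev/null; python3 chk.py
```

```text
t 4.6 off_mm [ -1.9 -92.1 247.9] F [-0.12 -0.36 -0.13]
t 4.6 off_mm [ -1.9 -92.1 247.9] F [-0.12 -0.36 -0.13]
t 4.6 off_mm [ -1.9 -92.1 247.9] F [-0.12 -0.36 -0.13]False
False
```

```bash
sed -i 's/sys.exit(abs(f\[int(a\[0\])\])>float(a\[1\]))/sys.exit(int(abs(f[int(a[0])])>float(a[1])))/' chk.py
python3 -m creep '[[0,0,0,0.01,0],[0,0,0,0.02,0],[0,0,0,0.03,0],[0,0,0,0.03,0]]'>/dev/null; python3 chk.py 2 6 &&
python3 -m creep '[[0,0,0,0.01,0],[0,0,0,0.02,0],[0,0,0,0.03,0],[0,0,0,0.04,0],[0,0,0,0.05,0],[0,0,0,0.05,0]]'>/dev/null; python3 chk.py
```

```text
t 5.0 off_mm [ -1.6 -91.7 260.2] F [-0.13 -0.34 -0.12]
t 5.6 off_mm [ -1.7 -91.8 286.3] F [ 0.17  0.51 -0.79]
```

```bash

python3 -m creep '[[0,0,0.006,0,0],[0,0,0.012,0,0],[0,0,0.018,0,0],[0,0,0.022,0,0],[0,0,0.022,0,0]]'>/dev/null; python3 chk.py 1 2 &&
python3 -m creep '[[0,0,0.002,0,0],[0,0,0.004,0,0],[0,0,0.004,0,0]]'>/dev/null; python3 chk.py 1 2 &&
python3 -m creep '[[0,0,0.002,0,0],[0,0,0.004,0,0],[0,0,0.004,0,0]]'>/dev/null; python3 chk.py 1 2
```

```text
t 6.1 off_mm [ -1.7 -80.4 285.3] F [-0.62 -0.76  0.36]
t 6.4 off_mm [ -1.7 -78.7 285.4] F [ 0.16 -1.9   0.72]
t 6.7 off_mm [ -1.7 -76.9 285.6] F [ 0.95 -4.14  0.78]
```

```bash

python3 -m creep '[[0,0,-0.02,0,0],[0,0,-0.04,0,0],[0,0,-0.04,-0.1,0],[0,0,-0.04,-0.2,0],[0,0,-0.04,-0.3,0],[0,0,0.05,-0.4,0],[0,0,0.15,-0.5,0],[0,0,0.154,-0.572,0],[0,0,0.154,-0.572,0],[0,0,0.154,-0.572,0]]'>/dev/null; python3 chk.py
cat > v.py <<'E'
from m import *
import sys
b=[.4943,-.209,-1.2133]; W=look('wrist'); S=3.4;x0,y0=180,60
im=cv2.resize(cv2.cvtColor(W['f'],cv2.COLOR_RGB2BGR)[y0:y0+170,x0:x0+150],None,fx=S,fy=S,interpolation=2)
def P(X): return tuple(int(v) for v in (proj(W,X)-[x0-.5,y0-.5])*S)
q=[P(bw(b,(i*.055,j*.078,.078))) for i,j in((1,1),(1,-1),(-1,-1),(-1,1))]
for i in range(4): cv2.line(im,q[i],q[(i+1)%4],(0,0,255),1)
for k in H:
    w=.033 if k in('near','far') else .026
    q=[P(pt(b,k,r,1.75 if k in sys.argv[2:] else .15,l)) for r,l in((0,w),(.034,w),(.034,-w),(0,-w))]
    for i in range(4): cv2.line(im,q[i],q[(i+1)%4],(0,255,0),1)
cv2.imwrite('pics/%s.png'%sys.argv[1],im)
E
python3 v.py f near
```

```text
t 7.7 off_mm [-0.7  2.4 -3.9] F [ 0.4  -0.49  0.1 ]
```

View pics/f.png

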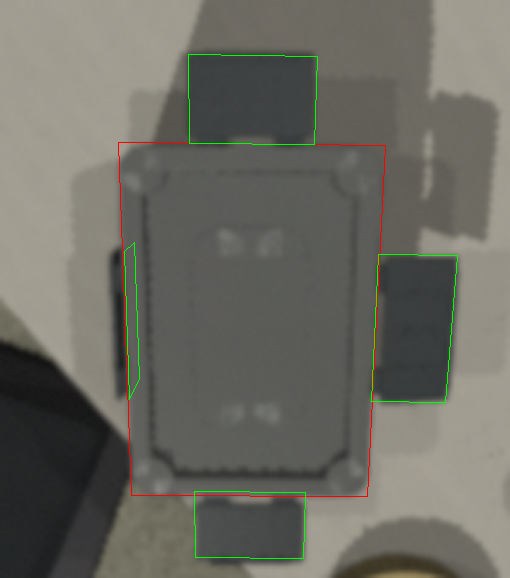

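```bash
python3 chk.py
```

```text
t 7.75 off_mm [-1.4  0.6 -1.6] F [-0.57 -0.91  1.12]
```

```bash

python3 -m creep '[[0,0,0.1,0,0],[0,0,0.183,0,0],[0,0,0.183,0.1,0],[0,0,0.183,0.2,0],[0,0,0.183,0.3,0],[0,0,0.183,0.4,0],[0,0,0.183,0.46,0],[0,0,0.183,0.492,0],[0,0,0.183,0.492,0]]' >/dev/null; python3 chk.py 2 2.5 &&
python3 -m creep '[[0,0,0,0.01,0],[0,0,0,0.02,0],[0,0,0,0.03,0],[0,0,0,0.03,0]]'>/dev/null; python3 chk.py 2 6 &&
python3 -m creep '[[0,0,0,0.01,0],[0,0,0,0.02,0],[0,0,0,0.03,0],[0,0,0,0.04,0],[0,0,0,0.05,0],[0,0,0,0.05,0]]'>/dev/null; python3 chk.py 2 6 &&
python3 -m creep '[[0,0,-0.006,0,0],[0,0,-0.012,0,0],[0,0,-0.016,0,0],[0,0,-0.02,0,0],[0,0,-0.02,0,0]]'>/dev/null; python3 chk.py 1 2 &&
python3 -m creep '[[0,0,-0.002,0,0],[0,0,-0.004,0,0],[0,0,-0.004,0,0]]'>/dev/null; python3 chk.py 1 2 &&
python3 -m creep '[[0,0,-0.002,0,0],[0,0,-0.002,0,0]]'>/dev/null; python3 chk.py 1 2
```

```text
t 8.65 off_mm [ -2.2  89.6 249.1] F [-0.   -0.81 -0.74]
t 9.05 off_mm [ -1.7  91.7 260.3] F [-0.23 -1.17  0.66]
t 9.65 off_mm [ -1.7  91.8 286.2] F [-0.72 -0.03  0.25]
t 10.15 off_mm [ -1.6  81.5 285.1] F [-0.49  0.1   0.44]
t 10.45 off_mm [ -1.6  79.7 285.3] F [-0.41  1.47  0.75]
t 10.65 off_mm [ -1.6  78.8 285.3] F [-0.45  0.83 -0.29]
```

```bash
for i in 1; do
python3 -m creep '[[0,0,-0.002,0,0],[0,0,-0.002,0,0]]'>/dev/null; python3 chk.py 1 2.5 &&
python3 -m creep '[[0,0,-0.002,0,0],[0,0,-0.002,0,0]]'>/dev/null; python3 chk.py 1 2.5 &&
python3 -m creep '[[0,0,-0.002,0,0],[0,0,-0.002,0,0]]'>/dev/null; python3 chk.py 1 2.5 &&
python3 -m creep '[[0,0,-0.002,0,0],[0,0,-0.002,0,0]]'>/dev/null; python3 chk.py 1 2.5 ; done
```

```text
t 10.85 off_mm [ -1.6  77.8 285.4] F [-0.98  1.18  0.48]
t 11.05 off_mm [ -1.6  76.7 285.4] F [0.31 0.03 0.14]
t 11.25 off_mm [ -1.6  75.7 285.3] F [0.27 1.39 0.33]
t 11.45 off_mm [ -1.6  74.7 285.3] F [-0.98  0.83  0.89]
```

```bash

python3 -m creep '[[0,0,-0.002,0,0],[0,0,-0.002,0,0]]'>/dev/null; python3 chk.py 1 2.5 &&
python3 -m creep '[[0,0,-0.002,0,0],[0,0,-0.002,0,0]]'>/dev/null; python3 chk.py 1 2.5 &&
python3 -m creep '[[0,0,-0.002,0,0],[0,0,-0.002,0,0]]'>/dev/null; python3 chk.py 1 2.5
```

```text
t 11.65 off_mm [ -1.6  73.7 285.4] F [-0.19  1.61  0.18]
t 11.85 off_mm [ -1.7  73.  285.4] F [-0.39  3.77  2.36]
t 11.85 off_mm [ -1.7  73.  285.4] F [-0.39  3.77  2.36]
```

```bash

python3 -m creep '[[0,0,0.02,0,0],[0,0,0.04,0,0],[0,0,0.04,-0.1,0],[0,0,0.04,-0.18,0],[0,0.1,0,-0.18,0],[0,0.17,-0.07,-0.18,0],[0,0.224,-0.15,-0.18,0],[0,0.224,-0.15,-0.18,0],[0,0.224,-0.15,-0.14,0],[0,0.224,-0.15,-0.08,0]]' >/dev/null; python3 chk.py 2 2.5 &&
python3 -m creep '[[0,0,0,0.01,0],[0,0,0,0.02,0],[0,0,0,0.03,0],[0,0,0,0.03,0]]'>/dev/null; python3 chk.py 2 6 &&
python3 -m creep '[[0,0,0,0.01,0],[0,0,0,0.02,0],[0,0,0,0.03,0],[0,0,0,0.04,0],[0,0,0,0.05,0],[0,0,0,0.05,0]]'>/dev/null; python3 chk.py 2 6 &&
python3 -m creep '[[0,-0.006,0,0,0],[0,-0.012,0,0,0],[0,-0.018,0,0,0],[0,-0.022,0,0,0],[0,-0.022,0,0,0]]'>/dev/null; python3 chk.py 0 2.5 &&
python3 -m creep '[[0,-0.002,0,0,0],[0,-0.002,0,0,0]]'>/dev/null; python3 chk.py 0 2.5 &&
python3 -m creep '[[0,-0.002,0,0,0],[0,-0.002,0,0,0]]'>/dev/null; python3 chk.py 0 2.5 &&
python3 -m creep '[[0,-0.002,0,0,0],[0,-0.002,0,0,0]]'>/dev/null; python3 chk.py 0 2.5
```

```text
t 12.85 off_mm [111.   -1.6 244.2] F [0.05 0.21 0.24]
t 13.25 off_mm [110.3  -1.7 260. ] F [-0.24 -0.43  0.15]
t 13.85 off_mm [110.3  -2.3 286.2] F [-0.21 -0.14  0.03]
t 14.35 off_mm [ 99.   -2.2 285.1] F [ 0.24 -0.29 -0.96]
t 14.55 off_mm [ 98.3  -2.2 285.3] F [0.98 0.07 0.42]
t 14.75 off_mm [ 97.4  -2.2 285.3] F [ 1.59 -0.06  0.05]
t 14.95 off_mm [ 96.3  -2.2 285.3] F [ 0.65 -0.35  0.46]
```

```bash

python3 -m creep '[[0,-0.002,0,0,0],[0,-0.002,0,0,0]]'>/dev/null; python3 chk.py 0 2.5 &&
python3 -m creep '[[0,-0.002,0,0,0],[0,-0.002,0,0,0]]'>/dev/null; python3 chk.py 0 2.5 &&
python3 -m creep '[[0,-0.002,0,0,0],[0,-0.002,0,0,0]]'>/dev/null; python3 chk.py 0 2.5 &&
python3 -m creep '[[0,-0.002,0,0,0],[0,-0.002,0,0,0]]'>/dev/null; python3 chk.py 0 2.5 &&
python3 -m creep '[[0,-0.002,0,0,0],[0,-0.002,0,0,0]]'>/dev/null; python3 chk.py 0 2.5
```

```text
t 15.15 off_mm [ 95.3  -2.2 285.4] F [1.14 0.63 0.11]
t 15.35 off_mm [ 94.4  -2.2 285.4] F [1.75 0.82 2.51]
t 15.55 off_mm [ 93.7  -2.2 285.4] F [ 5.01 -0.52  2.68]
t 15.55 off_mm [ 93.7  -2.2 285.4] F [ 5.01 -0.52  2.68]
t 15.55 off_mm [ 93.7  -2.2 285.4] F [ 5.01 -0.52  2.68]
```

```bash

python3 -m creep '[[0,0.02,0,0,0],[0,0.04,0,0,0],[0,0.04,0,-0.1,0],[0,0.04,0,-0.18,0],[0,-0.06,0,-0.18,0],[0,-0.16,0,-0.18,0],[0,-0.26,0,-0.18,0],[0,-0.36,0,-0.18,0],[0,-0.41,0,-0.18,0],[0,-0.41,0,-0.18,0]]' >/dev/null; python3 chk.py 2 2.5 &&
python3 -m creep '[[0,0,0,0.05,0],[0,0,0,0.1,0],[0,0,0,0.11,0],[0,0,0,0.12,0],[0,0,0,0.13,0],[0,0,0,0.13,0]]'>/dev/null; python3 chk.py 2 6 &&
python3 -m creep '[[0,0,0,0.01,0],[0,0,0,0.02,0],[0,0,0,0.03,0],[0,0,0,0.04,0],[0,0,0,0.05,0],[0,0,0,0.05,0]]'>/dev/null; python3 chk.py 2 6 &&
python3 -m creep '[[0,0.006,0,0,0],[0,0.012,0,0,0],[0,0.018,0,0,0],[0,0.022,0,0,0],[0,0.022,0,0,0]]'>/dev/null; python3 chk.py 0 2.5 &&
python3 -m creep '[[0,0.002,0,0,0],[0,0.002,0,0,0]]'>/dev/null; python3 chk.py 0 2.5 &&
python3 -m creep '[[0,0.002,0,0,0],[0,0.002,0,0,0]]'>/dev/null; python3 chk.py 0 2.5 &&
python3 -m creep '[[0,0.002,0,0,0],[0,0.002,0,0,0]]'>/dev/null; python3 chk.py 0 2.5
```

```text
t 16.55 off_mm [-114.1   -2.4  195.4] F [ 0.29  0.97 -0.4 ]
t 17.15 off_mm [-111.2   -2.1  260.2] F [-0.56  0.44 -0.18]
t 17.75 off_mm [-111.7   -2.3  286.3] F [-0.05 -0.17 -0.43]
t 18.25 off_mm [-100.3   -2.2  285.2] F [-0.4   0.38  0.26]
t 18.45 off_mm [-99.5  -2.2 285.3] F [0.08 0.02 0.67]
t 18.65 off_mm [-98.6  -2.2 285.3] F [-0.06  0.16  0.48]
t 18.85 off_mm [-97.6  -2.2 285.3] F [-1.06  0.53  0.21]
```

```bash

python3 -m creep '[[0,0.002,0,0,0],[0,0.002,0,0,0]]'>/dev/null; python3 chk.py 0 2.8 &&
python3 -m creep '[[0,0.002,0,0,0],[0,0.002,0,0,0]]'>/dev/null; python3 chk.py 0 2.8 &&
python3 -m creep '[[0,0.002,0,0,0],[0,0.002,0,0,0]]'>/dev/null; python3 chk.py 0 2.8 &&
python3 -m creep '[[0,0.002,0,0,0],[0,0.002,0,0,0]]'>/dev/null; python3 chk.py 0 2.8 &&
python3 -m creep '[[0,0.002,0,0,0],[0,0.002,0,0,0]]'>/dev/null; python3 chk.py 0 2.8
```

```text
t 19.05 off_mm [-96.7  -2.2 285.5] F [-2.64  0.08  1.05]
t 19.25 off_mm [-96.   -2.3 285.6] F [-4.66  0.3  -0.29]
t 19.25 off_mm [-96.   -2.3 285.6] F [-4.66  0.3  -0.29]
t 19.25 off_mm [-96.   -2.3 285.6] F [-4.66  0.3  -0.29]
t 19.25 off_mm [-96.   -2.3 285.6] F [-4.66  0.3  -0.29]
```

```bash

python3 -m creep '[[0,-0.02,0,0,0],[0,-0.04,0,0,0],[0,-0.04,0,-0.1,0],[0,-0.04,0,-0.2,0],[0,-0.04,0,-0.3,0],[0,0.05,0,-0.4,0],[0,0.12,0,-0.5,0],[0,0.19,0,-0.572,0],[0,0.19,0,-0.572,0],[0,0.19,0,-0.572,0]]' >/dev/null; python3 chk.py; python3 v.py g near far left right; python3 - <<'E'
from m import *
b=[.4943,-.209,-1.2133]
A=look('wrist');B=look('side')
for k in H:
    for c,X in(('wrist',A),('side',B)):
        p=eyes.place_of(c,'tip_'+k)
        if p: print(k,c,round(p[0]['confidence'],2),np.round(p[0]['centre'],1),[proj(X,pt(b,k,.032,t)).round(1) for t in(1.3,1.75)])
E
```

```text
t 20.25 off_mm [ 2.1 -1.  -3.9] F [ 0.11  0.4  -0.27]
near wrist 0.54 [258.9 193.7] [array([214. , 152.1]), array([223. , 151.9])]
near side 0.74 [268.3 214.3] [array([267.1, 214.9]), array([268.1, 213.6])]
far wrist 0.44 [294.7 154.9] [array([299.9, 153.2]), array([291. , 152.7])]
left wrist 0.63 [257.4  99.9] [array([257.8,  91.7]), array([257.7, 101.5])]
right wrist 0.63 [257.3 195.7] [array([256.3, 205.8]), array([256.4, 197.5])]
right side 0.57 [291.9 208.4] [array([300.3, 207.7]), array([295.9, 208.1])]
```

View pics/g.png

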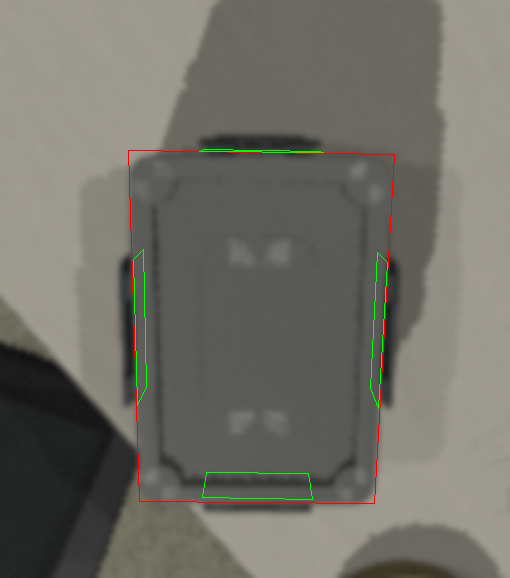

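```bash
python3 - <<'E'
from m import *
W=look('wrist')
g=cv2.cvtColor(W['f'],cv2.COLOR_RGB2GRAY).astype(int)
for r in(140,148,156,164,172): print(r,g[r,208:228],g[r,286:302])
for k in('near','far'):
    for r in (.003,.034): print(k,r,[proj(W,pt([.4943+dx,-.209,-1.2133],k,r,th)+np.r_[(np.array([-.35,.937]) if k=='near' else -np.array([-.35,.937]))*.005,0]).round(1) for dx in(0,) for th in(1.65,1.75)])
E
```

```text
140 [134 133 134 134 133 133 131 118  88  64  58  58  69  87  92  91  91  90
  81  64] [88 83 76 78 88 91 90 91 89 79 60 56 56 65 84 92]
148 [133 132 132 131 131 132 134 131 115  78  44  33  58  87  92  92  91  90
  83  68] [85 79 77 87 90 90 90 87 79 58 37 41 60 72 87 92]
156 [135 135 134 133 133 132 132 130 115  81  52  36  60  88  94  93  93  89
  84  71] [85 75 75 87 89 90 89 88 77 45 33 47 62 77 89 98]
164 [133 133 134 133 133 134 133 132 122  96  64  37  37  66  88  92  93  92
  88  79] [ 82  77  81  88  90  90  90  88  77  45  41  66  97 130 139 138]
172 [137 136 135 134 134 134 133 132 130 113  78  60  58  71  91  94  93  92
  91  82] [ 80  79  88  91  89  89  86  76  57  55  58  78 115 137 141 141]
near 0.003 [array([217.6, 154.7]), array([217.8, 154.7])]
near 0.034 [array([218.4, 150.8]), array([220.6, 150.8])]
far 0.003 [array([297.7, 155.6]), array([297.5, 155.6])]
far 0.034 [array([296.8, 151.7]), array([294.7, 151.6])]
```

```bash
python3 -c "
from rig import manip
print(manip.sign_off())"
```

```text
the job is handed in; nothing more can be done
None
```

I pressed all four clips until they reached their stops, in the order near, far, left, right, and handed the job in at about 20 s. The final wrist picture shows them shut and the box within about 1 mm of where it started. The gripper was clear at hand-in and touched nothing else, but no verdict came back.

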